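Close up a bench lamp house after a lamp change and hold its cover down

ROBOT

A 6-joint arm with a two-finger parallel gripper is mounted at the origin on a cart in front of the work surface, level with it; the furniture and walls round the work are solid. World frame = base frame: x ahead of the robot, y to its left, z up, the work surface at z = 0. Lengths are in m, angles in degrees, forces in N, time in s.
With the tool pointing down it reaches from about 0.4 to 0.825 m from the base axis. Payload 7 kg.
Tool frame: the origin (TCP) lies midway between the tips of the shut fingers; the grasp point (between the pads) lies ctrl.tcp_to_grasp behind it (ctrl.tcp_to_grasp is the distance from the TCP to the grasp point, in m); z points along the fingers, y is the line along which they close (so a half turn about z gives the same grasp; the last joint's range is limited). The gripper opens to 88 mm and grips with 3 to 60 N. Pads are 19 mm wide; open, the fingers measure 130 mm over their backs; the gripper's body (78 mm by 193 mm) begins 47 mm behind the grasp point.
Start: joints at [-55.056, 20.546, 0.682, 0, -70.136, -16.507], TCP at [0.213, -0.64, 0.227] pointing down, gripper open.
Joint ranges: [-176.03, 176.03], [-82.01, 121.73], [-58.28, 71.71], [-173.87, 95.51], [-174.79, -0.11], [-173.66, 173.66]. Speed limits (degrees/s): [136.94, 136.94, 172.46, 180, 180, 180].

INTERFACE

Orientations are given as [roll, pitch, yaw] about the fixed x, y, z axes, in that order (R = Rz(yaw) Ry(pitch) Rx(roll)).
In Python, from plant import ctrl, imaging, close_job gives the robot as it stands.
- The arm moves only by the shell command python3 -m crank 'ROWS'. ROWS is JSON, a list of rows, each a list of 3 entries, a list of its own where there are three numbers: the shift along the world's x, y, z in m, then the turn, a rotation vector about the world's x, y, z in degrees, then the opening, from -1 (shut) to 1 (fully open), so that 0 is half open. A call has 1 to 12 rows; each row shifts and turns the commanded pose from where the row before left it; what a row does not reach is not made up. A row lasts 1/10 s, in which the tool goes at most 50 mm and 8.59 degrees, less where a joint would pass 70% of its speed; a pose out of reach is approached as far as the arm can. A call is refused whole if a number of a shift passes 0.05 or a number of a turn 8.59, either way. A call with a gripper value outside its range is refused whole. The fingers move at their own pace and stop on an object; the grip force is fixed at half the most. Time passes only in rows, so rows that do not move let the fingers close. It gives the time, the measured TCP pose, the force, the opening and the grip force at its end, in the units of the state.
- ctrl.get_obs(): the state, without advancing time (a new reading comes with each control period).
- imaging.snapshot(name): name is "scene" or "top" or "wrist"; returns (picture, depth): 400x640x3 uint8, blue, green, red; 400x640 float32, m along the optical axis (not along the pixel's ray), 0 where there is no reading.
- imaging.camera_model(name): a dict with "mtx" (3x3 intrinsics, pixels), "D" ([k1, k2, p1, p2, k3] as OpenCV has them; the pictures are not rectified), "R" (3x3) and "t" (3): a world point X has camera coordinates R X + t. Camera axes: x right, y down, z forward; pixel columns grow to the right and rows downward; lengths in m; the calibration is good to about 2 mm. A picture is of the moment at which its call begins: read the wrist's pose just before it. camera_model takes no time and is no camera call; for the wrist camera it gives the pose at the moment of the call.
- close_job(): hands the job in; it is judged then, once.
The state is a dict: "clock": time; "joint_pos": joint angles; "qvel": joint speeds; "tau": joint torques, N m; "tool_pos": TCP position; "orientation": TCP orientation; "force": force on the tool from outside, world axes, zero at the start; "moment": the same for the moment, N m; "opening": finger opening in m; "gripper_force": force on a finger pad.
Only numpy, scipy, OpenCV 4.12 (cv2) and the standard library are available. Lean on these libraries where they do the work, as an engineer would, in place of code of your own. Each camera call takes 0.05 s, during which the arm holds its last target. There are 200 camera calls.

TASK

The lamp in the open lamp house has just been changed, so close it up: push the sprung clamp lever over the lamp down until it clicks and stays down, and turn the quarter-turn stud until its long head lines up with the index lines beside it, ready for the slot of the cover. Then pick the cover up by its handle, fit it into its recess over the stud and press it flush against the frame, both sprung interlock buttons in, and finish still holding it pressed down there, because I lock the stud while you hold. Keep your fingers off the lamp and do not shift the beaker, dish, vial, jar or timer standing around.

Things in the scene. Friction and masses are not known exactly. Their poses are not given: they have to be found in the camera images.
- lamp_house: fixed grey box, 170 (its x) x 220 (y) x 90 mm high. Origin: centre of its underside; x to its back, y to its left end seen from the robot, z up; yaw within 0.2 rad. Deck at z = 90 mm, with a recess for the cover in its middle. On the recess floor stand the stud, at (0, 54) mm, and two interlock buttons, at (-49.5, 0) and (49.5, 0) mm; the clamp lever rises from the opening between them
- recess (a point): centre of the recess in the box's deck, on its floor (the aluminium ledge, the frame), z = 85 mm; axes as the box. Recess 115 (x) x 155 (y) mm, 5 mm deep, rim chamfered 3 mm as a lead-in. The ledge has an opening over the lamp, x = -42 to 42, y = -62 to 32 mm. The cover is home with its origin here and axes parallel: slot over the stud, top flush with the deck
- cover: loose aluminium cover lying flat on the bench, handle up: plate 110 (its x) x 150 (y) x 5 mm, 0.16 to 0.28 kg. Origin: centre of its underside, z up. Slot right through it, 41 (x) x 18 mm (y), at (0, 54) mm. Black handle along y over its middle. Lies within 0.35 rad of the world axes, slot end to the robot's left, like the stud end of the box
- cover_handle (a point): middle of the handle's flat-sided bar, 33 mm above the centre of the cover's underside. The bar is 12 mm wide (cover x), 78 mm long (y) and 14 mm high, with a leg near each end (y = -33 and 33 mm) and 21 mm of free space below it. Grasp from above, fingers closing along the cover's x. With the cover home this point is 118 mm above the bench
- cover_slot (a point): centre of the cover's slot, at its underside
- stud_head (a point): middle of the top of the steel stud, on its vertical turning axis, 24 mm above the ledge, 109 mm above the bench, 19 mm above the deck. The head is 36 mm long, 13 mm wide and takes the top 17 mm (upper edges bevelled). Grip it from above across the 13 mm, fingertips kept just above the deck, and turn
- stud (a joint): angle of the stud's head, rad: 0 = its long side along the box's x, in line with the black index lines on the ledge and with the slot of the fitted cover (which passes within about 0.14 rad); positive = anticlockwise from above. Starts at 0.75 to 1.5; stops at -0.35 and 1.62, no stop or click at 0; stays where it is left (friction 0.07 N m)
- lever_pad (a point): middle of the upper face of the black ribbed thumb pad, 24 (box x) x 26 mm, at the free end of the clamp lever. Raised, it is about 32 mm above the ledge, in the way of the cover; down, it is 7 mm below the ledge and clear of the cover
- clamp_lever (a joint): angle of the sprung clamp lever, rad: 0 = raised (rest), 0.62 = fully down. It runs to the box's -y from its pivot at (0, 26, 73) mm of the box; the pad's middle, 68 mm from the pivot, swings down 40 mm and 12 mm towards -y when pressed. It pushes back with up to about 10 N at the pad, snaps over at about 0.42 and then stays down; let go earlier it springs up
- lamp: the lamp, along the box's x under the lever: 75 mm long, 28 mm thick, glass bulb at its +x end, top 18 mm below the ledge; not to be touched. Origin on its axis at mid length
- button_near (a joint): travel in m of the sprung interlock button at the box's -x side: 0 = out, 5 mm above the ledge; 0.005 = fully in, flush. 2 N to start it, 4.5 N fully in: the two buttons carry the cover 5 mm too high unless it is pressed down with about 8 N beyond its weight
- button_far (a joint): the same for the button at the box's +x side
- beaker: bystander: small glass beaker, 56 mm across, 58 mm high; origin under its centre
- jar: bystander: powder jar with screw lid, 56 mm across, 70 mm high; origin under its centre
- dish: bystander: closed petri dish, 71 mm across, 16 mm high; origin under its centre
- vial: bystander: small brown vial, 22 mm across, 44 mm high; origin under its centre
- timer: bystander: flat square lab timer, 62 x 62 x 16 mm; origin under its centre

How it is judged (in metres and radians):
On the way, in this order (a step that is already met when the one before it is completed fails the run):
1. with the cover still on the bench, the clamp lever is snapped down and the stud is in line with the index lines (value of joint clamp_lever above 0.55 rad and value of joint stud between -0.15 and 0.15 rad and height (world z) of cover below 0.02 m), for 0.2 s.
2. the cover is home over the stud, pressed down on both interlock buttons (x of cover in the frame of lamp_house between -0.005 and 0.005 m and y of cover in the frame of lamp_house between -0.005 and 0.005 m and z of cover in the frame of lamp_house between 0.083 and 0.0868 m and angle between the z axis of cover and the z axis of lamp_house, either way round below 0.04 rad and angle between the y axis of cover and the y axis of lamp_house, either way round below 0.08 rad and angle between cover's own z axis and vertical below 0.5 rad and value of joint each of button_near, button_far above 0.0038 m), for 0.2 s.
At the end, for the whole second after the job is handed in: Lever down past 0.55 rad; stud within 0.15 rad of the lines; cover home over the stud (5 mm sideways, 2 mm in height, level to 0.04 rad, square to 0.08), at rest, both buttons in by 3.8 of 5 mm; fingers still on the cover with over 2 N (all of step 2 and value of joint clamp_lever above 0.55 rad and value of joint stud between -0.15 and 0.15 rad and contact force between cover and the fingers above 2 N and linear speed of cover below 0.02 m/s); the arm keeps its last pose, push and grip.
It fails at once if the fingers touch the lamp (contact force between the fingers and lamp above 0.5 N).
It fails at once if a bystander (beaker, jar, dish, vial or timer) is shifted by more than 30 mm (distance of any of beaker, jar, dish, vial, timer from where it was at the start of the episode above 0.03 m).
It also fails if it takes over 51 s, if anything falls off the work surface, if the arm or the gripper's body presses on something with over 40 N, if the wrist force passes 120 N, or if a joint passes its speed limit or range.

## Working session

There is one attempt and no reset: what is moved stays moved. The work goes in short steps, Python scripts to look and compute and a shell command to move; the robot and the scene stay as the last step left them, time stands still between calls to the robot, and variables do not carry over. Pictures are saved under pics/ and viewed, at most 10 in all, crops included, and the job is handed in when it is done.

```bash
mkdir -p pics; ls; python3 - <<'E'
from plant import ctrl, imaging
import cv2,numpy as np
print(ctrl.get_obs(), ctrl.tcp_to_grasp)
for n in ("top","scene"):
    im,d=imaging.snapshot(n); cv2.imwrite(f"pics/{n}0.png",im); np.savez(f"{n}0.npz",im=im,d=d,**imaging.camera_model(n))
E
```

```text
pics
{'clock': 0.0, 'joint_pos': array([-5.50561308e+01,  2.05913646e+01,  6.32123345e-01, -2.02772369e-02,
       -7.01363965e+01, -1.65047147e+01]), 'qvel': array([ 0.06445549, -0.04343268,  0.06422368,  0.03681324, -0.00766022,
        0.0472243 ]), 'tau': array([-4.81436982e-04, -5.82714915e+01,  2.93051952e+01,  6.99681357e+00,
        6.84410290e-03, -1.57301256e-04]), 'tool_pos': array([ 0.21328512, -0.63988079,  0.22561046]), 'orientation': array([ 1.79902887e+02, -8.89644609e-03, -1.61567744e+02]), 'force': array([ 0.49332681,  0.64199611, -0.06682904]), 'moment': array([-0.01968155,  0.02396222,  0.04556941]), 'gripper_force': 0.0, 'opening': 0.08790870629246236} 0.0188
```

View pics/top0.png

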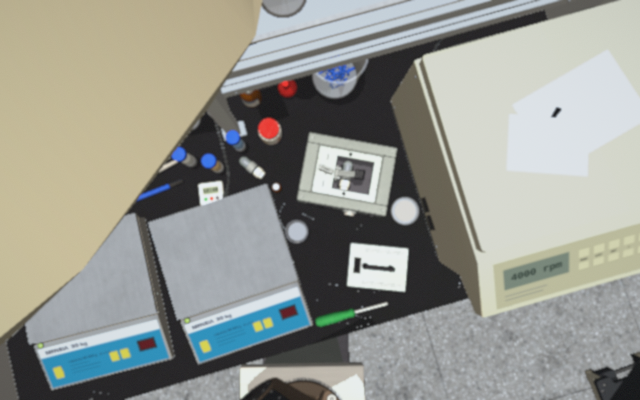

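View pics/scene0.png

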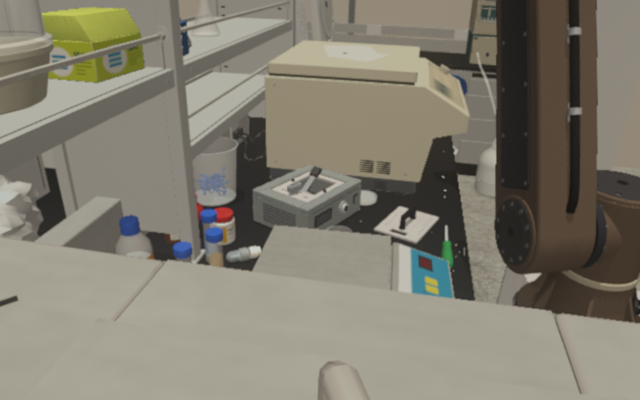

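The top view shows the box at about (348,173), the stud at the left end near (325,170), the cover at (378,267) with its slot at (357,266), the dish at (404,210), and the beaker at (297,231). The centrifuge is to the right and the balances to the left.

```bash
cat > h.py <<'E'
import numpy as np,cv2
def load(n):
    return dict(np.load(n))
def cloud(s):
    h,w=s['d'].shape; u,v=np.meshgrid(np.arange(w),np.arange(h))
    return pix(s,np.stack([u,v],-1).reshape(-1,2),s['d'].ravel()).reshape(h,w,3)
def rays(s,p):
    q=cv2.undistortPoints(np.asarray(p,np.float64).reshape(-1,1,2),s['mtx'],s['D']).reshape(-1,2)
    return np.c_[q,np.ones(len(q))]
def pix(s,p,d): return (rays(s,p)*np.asarray(d).reshape(-1,1)-s['t'].ravel())@s['R']
def onz(s,p,z):   # pixel -> world on plane z
    r=rays(s,p)@s['R']; c=-s['R'].T@s['t'].ravel()
    return c+r*((z-c[2])/r[:,2])[:,None]
def rect(m,X):
    n,l,st,_=cv2.connectedComponentsWithStats(m.astype(np.uint8)); 
    i=1+np.argmax(st[1:,4]); P=X[l==i][:,:2]*1000
    return cv2.minAreaRect(P.astype(np.float32)),len(P),np.median(X[l==i],0)
E
python3 - <<'E'
from h import *
s=load('top0.npz');X=cloud(s);g=s['im'].min(2)
roi=np.zeros(g.shape,bool);roi[120:225,285:405]=1
print('box',rect(roi&(X[...,2]>.07)&(X[...,2]<.1),X))
roi[:]=0;roi[235:300,335:420]=1
print('cover',rect(roi&(g>150),X))
for n,p,z in [('dish',(404,210),.016),('beaker',(297,231),.058),('jar',(268,130),.07),('timer',(210,193),.016),('slot',(357,266),.005),('cam corner',(465,295),.0),('centr edge',(440,200),.0)]:
    print(n,onz(s,[p],z).round(3),X[p[1],p[0]].round(3))
print('cam',-s['R'].T@s['t'].ravel())
c=s['im'][125:300,290:425]; cv2.imwrite('pics/c1.png',cv2.resize(c,None,fx=3.4,fy=3.4,interpolation=cv2.INTER_CUBIC))
# stuff high obstacles: max z over grid around
E
```

```text
box (((634.3905029296875, -119.98856353759766), (220.4643096923828, 172.8174591064453), 79.03044128417969), 4971, array([ 0.63342756, -0.10832474,  0.08798981]))
cover (((410.3634033203125, -147.88221740722656), (268.308837890625, 122.63484191894531), 78.88670349121094), 2287, array([ 0.40015065, -0.20346678,  0.00456123]))
dish [[ 0.547 -0.273  0.016]] [ 0.547 -0.273  0.015]
beaker [[0.496 0.006 0.058]] [0.496 0.007 0.023]
jar [[0.75  0.075 0.07 ]] [0.749 0.075 0.073]
timer [[0.598 0.233 0.016]] [0.598 0.233 0.014]
slot [[ 0.403 -0.148  0.005]] [ 0.402 -0.148  0.002]
cam corner [[ 0.324 -0.428  0.   ]] [ 0.324 -0.427  0.002]
centr edge [[ 0.573 -0.373  0.   ]] [ 0.558 -0.309  0.209]
cam [ 0.49638926 -0.02806238  1.12844608]
```

View pics/c1.png

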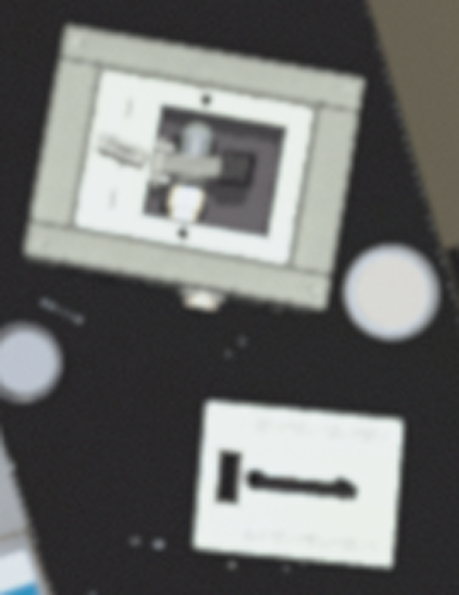

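The crop shows the stud's long axis pointing right and slightly down at (122,150), the lever pad at (237,170), and the cover corners at (207,400), (404,418), (393,567) and (193,549).

```bash
python3 - <<'E'
from h import *
s=load('top0.npz');X=cloud(s)
f=lambda P,z: onz(s,np.array(P)/3.4+[290-.35,125-.35],z)[:,:2]
def r(n,P,z):
    Q=f(P,z); print(n,Q.mean(0).round(4),'edges',[(round(float(np.linalg.norm(b-a)),3),round(float(np.degrees(np.arctan2(*(b-a)[::-1]))),1)) for a,b in zip(Q,np.roll(Q,-1,0))],Q.round(3).tolist())
r('box',[(67,25),(365,77),(328,308),(23,258)],.09)
r('cover',[(207,400),(404,418),(393,567),(193,549)],.005)
r('handle',[(247,477),(357,490)],.04)
r('stud',[(98,142),(146,162)],.109)
r('pad',[(237,170),(237,170)],.117)
# tall centrifuge extents
m=(X[...,2]>.12)&(X[...,1]<-.2)&(X[...,0]<.8)&(s['d']>0)
for z in (.12,.2,.3,.4):
    k=m&(X[...,2]>z)&(X[...,2]<z+.1); P=X[k]; 
    if len(P): print(z,len(P),P.min(0).round(2),P.max(0).round(2), 'at minx',P[P[:,0].argmin()].round(2),'maxy',P[P[:,1].argmax()].round(2))
E
```

```text
box [ 0.6344 -0.1199] edges [(0.219, -100.8), (0.17, 169.4), (0.221, 79.9), (0.172, -11.3)] [[0.739, -0.028], [0.698, -0.244], [0.531, -0.213], [0.57, 0.005]]
cover [ 0.3998 -0.2019] edges [(0.152, -96.0), (0.114, 173.9), (0.153, 84.1), (0.114, -6.6)] [[0.464, -0.132], [0.448, -0.284], [0.336, -0.272], [0.351, -0.119]]
handle [ 0.4025 -0.1986] edges [(0.082, -97.5), (0.082, 82.5)] [[0.408, -0.158], [0.397, -0.239]]
stud [ 0.6428 -0.0662] edges [(0.037, -113.5), (0.037, 66.5)] [[0.65, -0.049], [0.635, -0.083]]
pad [ 0.6278 -0.1464] edges [(0.0, 0.0), (0.0, 0.0)] [[0.628, -0.146], [0.628, -0.146]]
0.12 2537 [ 0.32 -0.37  0.12] [ 0.8  -0.24  0.22] at minx [ 0.32 -0.37  0.21] maxy [ 0.8  -0.24  0.18]
0.2 10741 [ 0.18 -0.69  0.2 ] [ 0.8  -0.24  0.3 ] at minx [ 0.18 -0.56  0.3 ] maxy [ 0.8  -0.24  0.3 ]
0.3 37340 [ 0.18 -0.66  0.3 ] [ 0.8  -0.24  0.35] at minx [ 0.18 -0.56  0.3 ] maxy [ 0.8  -0.24  0.31]
```

```bash
python3 -m crank '[[[0,0,0.05],[0,0,0],1],[[0,0,0.05],[0,0,0],1],[[0,0,0.05],[0,0,0],1],[[0,0,0.045],[0,0,0],1],[[0.03,0.035,0],[0,0,8.5],1],[[0.03,0.035,0],[0,0,8.5],1],[[0.03,0.035,0],[0,0,8.5],1],[[0.03,0.035,0],[0,0,8.5],1],[[0.03,0.035,0],[0,0,8.5],1],[[0.03,0.035,0],[0,0,8.5],1],[[0.03,0.035,0],[0,0,8.5],1],[[0.03,0.035,0],[0,0,0],1]]'
```

```text
clock: 1.3
tool_pos: [0.4543, -0.3586, 0.4214]
orientation: [180.0, 0.0, -101.8]
force: [0.9, -1.4, 0.5]
opening: 0.0875
gripper_force: 0.0
```

```bash
python3 -m crank '[[[0.03,0.035,0],[0,0,0],0],[[0.03,0.035,0],[0,0,0],0],[[0.03,0.035,0],[0,0,0],-1],[[0.03,0.035,0],[0,0,0],-1],[[0.03,0.035,0],[0,0,0],-1],[[0,0,0],[0,0,0],-1],[[0,0,0],[0,0,0],-1]]'
```

```text
clock: 2.0
tool_pos: [0.604, -0.1842, 0.4204]
orientation: [179.9, -0.0, -101.9]
force: [-0.1, -0.1, -1.0]
opening: 0.0373
gripper_force: 0.0
```

```bash
python3 -m crank '[[[0.024,0.037,-0.03],[0,0,1.2],-1],[[0,0,-0.05],[0,0,0],-1],[[0,0,-0.05],[0,0,0],-1],[[0,0,0],[0,0,0],-1],[[0,0,0],[0,0,0],-1]]'; python3 - <<'E'
from plant import ctrl, imaging
import cv2,numpy as np
n="wrist"; m=imaging.camera_model(n); o=ctrl.get_obs(); im,d=imaging.snapshot(n); cv2.imwrite("pics/w1.png",im); np.savez("w1.npz",im=im,d=d,**m); print(o['tool_pos'],o['orientation'])
E
```

```text
clock: 2.5
tool_pos: [0.6257, -0.152, 0.2949]
orientation: [180.0, -0.1, -100.9]
force: [0.6, 0.6, 1.4]
opening: 0.0013
gripper_force: 0.0
[ 0.62574225 -0.15202749  0.29488447] [ 1.79998395e+02 -7.68381752e-02 -1.00912866e+02]
```

View pics/w1.png

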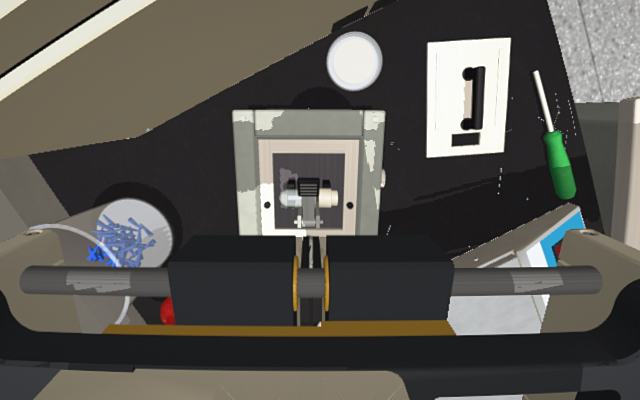

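The wrist view shows the lever pad at (309,187), the buttons at (267,205) and (350,205), and the cover corners at about (427,43), (510,38), (506,152) and (427,157).

```bash
python3 - <<'E'
from h import *
s=load('w1.npz');X=cloud(s)
def show(n,p,z): print(n,onz(s,p,z).round(4).tolist(),[X[int(b),int(a)].round(3).tolist() for a,b in p])
show('pad',[(309,187)],.117)
show('buttons',[(267,205),(350,205)],.090)
show('deckcorn far-left/right(img)',[(234,111),(384,111)],.09)
show('cover',[(427,43),(510,38),(506,152),(427,157)],.005)
show('handle',[(477,68),(477,129)],.04)
show('slot',[(465,139)],.005)
g=s['im'].min(2); roi=np.zeros(g.shape,bool); roi[30:170,415:520]=1
print(rect(roi&(g>130)&(X[...,2]<.03),X))
E
python3 -m crank '[[[0.002,0.002,-0.05],[0,0,0.2],-1],[[0,0.002,-0.05],[0,0,0],-1],[[0,0,-0.04],[0,0,0],-1],[[0,0,0],[0,0,0],-1]]'
```

```text
pad [[0.6281, -0.1458, 0.117]] [[0.628, -0.146, 0.119]]
buttons [[0.6826, -0.1275, 0.09], [0.5859, -0.1089, 0.09]] [[0.683, -0.127, 0.09], [0.586, -0.108, 0.088]]
deckcorn far-left/right(img) [[0.6941, -0.2395, 0.09], [0.5321, -0.2083, 0.09]] [[0.694, -0.24, 0.09], [0.532, -0.208, 0.088]]
cover [[0.4464, -0.2799, 0.005], [0.3367, -0.2675, 0.005], [0.3485, -0.1175, 0.005], [0.4616, -0.1313, 0.005]] [[0.444, -0.281, -0.002], [0.333, -0.268, -0.001], [0.346, -0.116, 0.001], [0.459, -0.13, -0.002]]
handle [[0.4011, -0.2364, 0.04], [0.4059, -0.1625, 0.04]] [[0.401, -0.236, 0.039], [0.405, -0.162, 0.038]]
slot [[0.4062, -0.1466, 0.005]] [[0.403, -0.146, -0.001]]
(((397.4073486328125, -199.7650146484375), (153.26133728027344, 115.48974609375), 83.80430603027344), 7844, array([ 0.40542315, -0.20828218,  0.00446774]))
clock: 2.95
tool_pos: [0.6266, -0.1469, 0.1513]
orientation: [179.7, -0.0, -100.7]
force: [0.1, 1.1, -0.6]
opening: 0.0004
gripper_force: 0.0
```

```bash
python3 -m crank '[[[0.001,0,-0.03],[0,0,0],-1],[[0,-0.002,-0.008],[0,0,0],-1],[[0,-0.003,-0.008],[0,0,0],-1],[[-0.001,-0.003,-0.008],[0,0,0],-1],[[0,-0.002,-0.008],[0,0,0],-1],[[-0.001,-0.002,-0.008],[0,0,0],-1],[[0,0,0],[0,0,0],-1]]'
```

```text
clock: 3.65
tool_pos: [0.6262, -0.1588, 0.0829]
orientation: [179.9, 0.0, -100.7]
force: [-0.5, 0.4, -0.3]
opening: 0.0001
gripper_force: 0.0
```

```bash
python3 -m crank '[[[0,-0.001,-0.004],[0,0,0],-1],[[0,0,0],[0,0,0],-1],[[0,0,0.05],[0,0,0],-1],[[0,0.03,0.05],[0,0,0],-1],[[0.005,0.05,0.05],[0,0,0],0],[[0.006,0.05,0.02],[0,0,0],0],[[0.006,0.05,0],[0,0,0],0],[[0,0,0],[0,0,0],0],[[0,0,0],[0,0,0],0]]'; python3 - <<'E'
from plant import ctrl, imaging
import cv2,numpy as np
n="wrist"; m=imaging.camera_model(n); o=ctrl.get_obs(); im,d=imaging.snapshot(n); cv2.imwrite("pics/w2.png",im[60:260,200:440].repeat(3,0).repeat(3,1)); np.savez("w2.npz",im=im,d=d,**m); print(o['tool_pos'],o['orientation'])
E
```

```text
clock: 4.55
tool_pos: [0.6419, -0.0013, 0.2263]
orientation: [180.0, 0.0, -100.5]
force: [0.3, -1.1, -0.0]
opening: 0.0348
gripper_force: 0.0
[ 0.64193819 -0.00131079  0.22630389] [ 1.79998230e+02  1.73625260e-03 -1.00508176e+02]
```

View pics/w2.png

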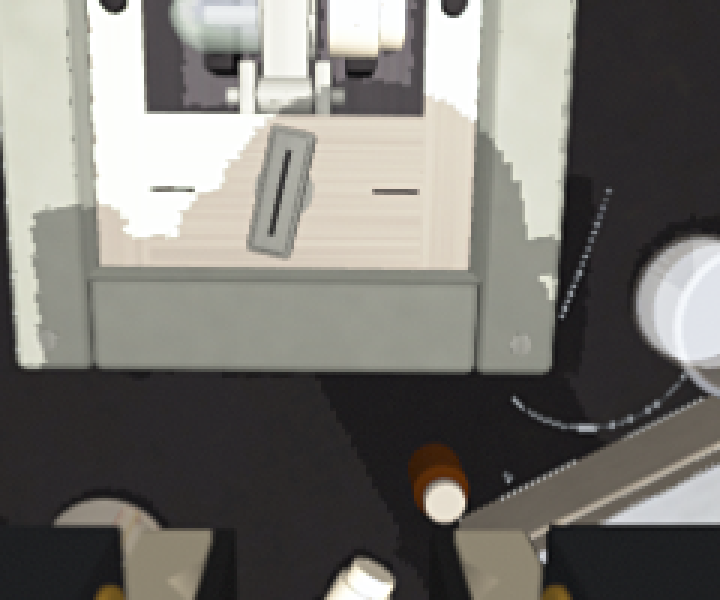

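The crop shows the stud head with its slot running from (289,150) to (272,236), and the index lines at (172,189) and (395,191). The lever lies along the middle.

```bash
python3 - <<'E'
from h import *
s=load('w2.npz');X=cloud(s)
f=lambda P,z: onz(s,np.array(P)/3.+[200-.33,60-.33],z)[:,:2]
a=f([(289,150),(272,236)],.109); b=f([(395,191),(172,189)],.085)
an=lambda q: np.degrees(np.arctan2(*(q[0]-q[1])[::-1]))
print(a,a.mean(0),an(a)%180,b.mean(0),an(b)-180, f([(114,3),(453,5)],.09),f([(17,370),(553,372)],.09))
R=-10.7*np.pi/180
for yb in (-30,-40,-45):
    p=np.array([.634-np.sin(R)*yb/1e3,-.119+np.cos(R)*yb/1e3]);k=np.linalg.norm(X[...,:2]-p,axis=2)<.006
    print(yb,k.sum(),np.median(X[k][:,2]) if k.any() else None)
E
```

```text
[[ 0.63991858 -0.07567445]
 [ 0.64921985 -0.0534394 ]] [ 0.64456921 -0.06455693] 67.29967860635105 [ 0.64487125 -0.06475108] -11.083124481973016 [[ 0.68214666 -0.1253707 ]
 [ 0.58675309 -0.10691974]] [[ 0.73817154 -0.02620036]
 [ 0.57201241  0.00535181]]
-30 173 0.07669940215249808
-40 159 0.07756887000234991
-45 145 0.07761356578737985
```

```bash
python3 -m crank '[[[0.001,-0.035,-0.02],[0,0,-6],0],[[0.0015,-0.0285,-0.03],[0,0,-6.2],0],[[0,0,-0.03],[0,0,0],0],[[0,0,-0.03],[0,0,0],0],[[0,0,0],[0,0,0],0],[[0,0,0],[0,0,0],0]]'
```

```text
clock: 5.2
tool_pos: [0.6444, -0.0676, 0.1164]
orientation: [180.0, -0.1, -112.9]
force: [0.3, 0.4, 0.0]
opening: 0.0437
gripper_force: 0.0
```

```bash
python3 -m crank '[[[0,0.0025,-0.012],[0,0,0],0],[[0,0,-0.011],[0,0,0.2],0],[[0,0,0],[0,0,0],-1],[[0,0,0],[0,0,0],-1],[[0,0,0],[0,0,0],-1],[[0,0,0],[0,0,0],-1],[[0,0,0],[0,0,0],-1]]'
```

```text
clock: 5.9
tool_pos: [0.6459, -0.0641, 0.0938]
orientation: [-179.8, 0.0, -112.6]
force: [4.2, -1.8, -0.1]
opening: 0.0127
gripper_force: 30.0
```

```bash
python3 -m crank '[[[0.0005,0,0],[0,0,-8],-1],[[0,0,0],[0,0,-8],-1],[[0,0,0],[0,0,-8],-1],[[0,0,0],[0,0,-8],-1],[[0,0,0],[0,0,-8],-1],[[0,0,0],[0,0,-8],-1],[[0,0,0],[0,0,-8],-1],[[0,0,0],[0,0,-8],-1],[[0,0,0],[0,0,-8],-1],[[0,0,0],[0,0,-6.3],-1],[[0,0,0],[0,0,0],-1],[[0,0,0],[0,0,0],-1]]'
```

```text
clock: 7.1
tool_pos: [0.647, -0.066, 0.0938]
orientation: [-179.9, 0.2, 169.0]
force: [8.0, -11.6, -4.8]
opening: 0.0125
gripper_force: 30.0
```

```bash
python3 -m crank '[[[0,0,0],[0,0,0],0],[[0,0,0],[0,0,0],0],[[0,0,0],[0,0,0],0],[[0,0,0.04],[0,0,0],0],[[0,0.005,0.05],[0,0,8.5],0],[[0,0.01,0.04],[0,0,8.5],0],[[0,0.01,0],[0,0,8.5],0],[[0,0.01,0],[0,0,8.5],0],[[0,0.01,0],[0,0,8.5],0],[[0,0.01,0],[0,0,8.5],0],[[0,0.01,0],[0,0,8.5],0],[[0,0,0],[0,0,8.5],1]]'; python3 -m crank '[[[0,0,0],[0,0,8.5],1],[[0,0,0],[0,0,8.5],1],[[0,0,0],[0,0,8.5],1],[[0,0,0],[0,0,0],1],[[0,0,0],[0,0,0],1]]'; python3 - <<'E'
from plant import ctrl, imaging
import cv2,numpy as np
n="wrist"; m=imaging.camera_model(n); o=ctrl.get_obs(); im,d=imaging.snapshot(n); cv2.imwrite("pics/w3.png",im[40:240,200:440].repeat(3,0).repeat(3,1)); np.savez("w3.npz",im=im,d=d,**m); print(o['tool_pos'],o['orientation'],o['joint_pos'])
E
```

```text
clock: 8.3
tool_pos: [0.6448, 0.0025, 0.223]
orientation: [180.0, 0.0, -122.5]
force: [-0.9, -0.2, 0.0]
opening: 0.0479
gripper_force: 0.0
clock: 8.8
tool_pos: [0.6448, 0.0013, 0.2229]
orientation: [180.0, 0.0, -97.7]
force: [-0.3, -0.5, 0.1]
opening: 0.085
gripper_force: 0.0
[0.64484388 0.00133092 0.22294512] [ 1.79993933e+02  7.17003405e-03 -9.77011298e+01] [ 1.74163375e+01  1.78644371e+01 -3.69766333e+00 -9.74955193e-03
 -6.84403499e+01 -2.51138840e+01]
```

View pics/w3.png

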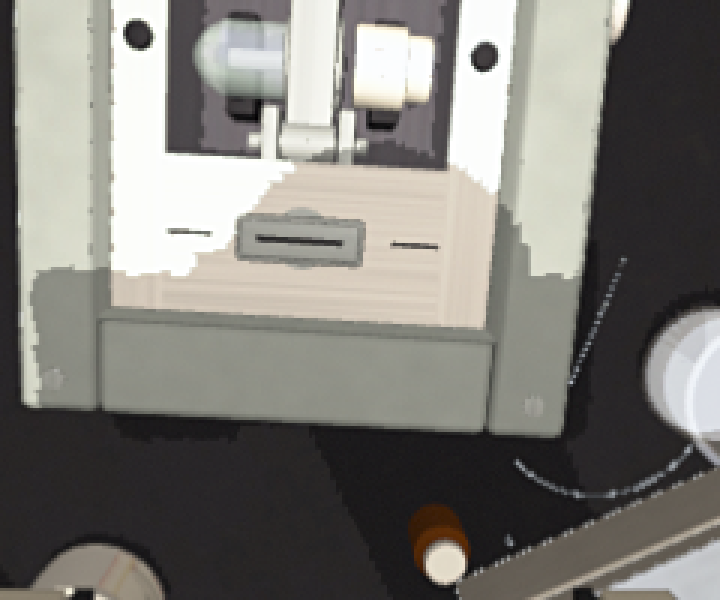

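The stud slot, (257,238) to (342,243), is parallel to the index lines, (168,231) to (438,247), so the stud is aligned. The buttons are at (138,33) and (484,56).

```bash
python3 -m crank '[[[-0.04,-0.0195,0],[0,0,1.5],1],[[-0.04,-0.0195,0],[0,0,0],1],[[-0.04,-0.0195,0],[0,0,0],1],[[-0.04,-0.0195,0],[0,0,0],1],[[-0.04,-0.0195,0],[0,0,0],1],[[-0.04,-0.0195,0],[0,0,0],1],[[0,0,0],[0,0,0],1],[[0,0,0],[0,0,0],1]]'; python3 - <<'E'
from plant import ctrl, imaging
import cv2,numpy as np
from h import *
s=load('w3.npz')
f=lambda P,z: onz(s,np.array(P)/3.+[200-.33,40-.33],z)[:,:2]
b=f([(138,33),(484,56)],.09); print('buttons',b,b.mean(0),np.degrees(np.arctan2(*(b[0]-b[1])[::-1])))
b=f([(168,231),(438,247)],.085); print('idx',b.mean(0),np.degrees(np.arctan2(*(b[0]-b[1])[::-1])))
n="wrist"; m=imaging.camera_model(n); o=ctrl.get_obs(); im,d=imaging.snapshot(n); cv2.imwrite("pics/w4.png",im); np.savez("w4.npz",im=im,d=d,**m); print(o['tool_pos'],o['orientation'])
E
```

```text
clock: 9.65
tool_pos: [0.4046, -0.1162, 0.2237]
orientation: [-179.9, 0.0, -96.1]
force: [-0.1, 0.4, -0.0]
opening: 0.0876
gripper_force: 0.0
buttons [[ 0.68232137 -0.12686267]
 [ 0.58646407 -0.10766667]] [ 0.63439272 -0.11726467] -11.324037694494727
idx [ 0.64441877 -0.06436707] -11.055758162127697
[ 0.40459931 -0.11624552  0.22373598] [-1.79869127e+02  3.66179645e-02 -9.61474689e+01]
```

View pics/w4.png

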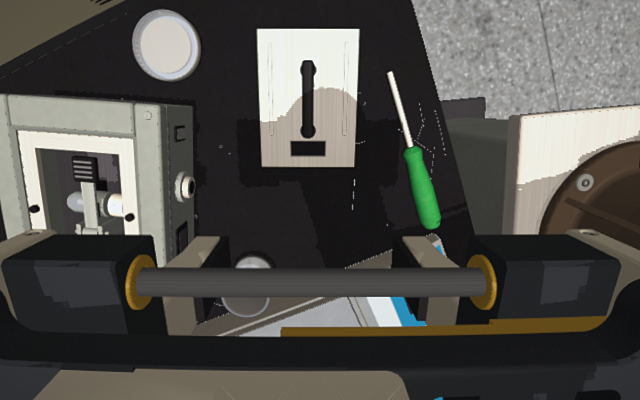

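The cover corners are at (257,28), (361,28), (357,166) and (261,167), with the handle running from (308,65) to (308,133).

```bash
python3 - <<'E'
from h import *
s=load('w4.npz')
q=onz(s,[(257,28),(361,28),(357,166),(261,167)],.005)[:,:2]
print(q,q.mean(0)); a=lambda v:np.degrees(np.arctan2(v[1],v[0]))
print([a(q[0]-q[1]),a(q[3]-q[2]),a(q[3]-q[0])-90,a(q[2]-q[1])-90])
print(onz(s,[(308,60),(308,139)],.038), onz(s,[(308,148)],.005))
E
```

```text
[[ 0.44490902 -0.28086428]
 [ 0.33359616 -0.26878029]
 [ 0.34869624 -0.11931896]
 [ 0.46256413 -0.13035291]] [ 0.39744139 -0.19982911]
[np.float64(-6.195696935638326), np.float64(-5.534752278900802), np.float64(-6.690268380864367), np.float64(-5.769019605172417)]
[[ 0.39405281 -0.23773775  0.038     ]
 [ 0.40261223 -0.15978806  0.038     ]] [[ 0.40437719 -0.1466878   0.005     ]]
```

```bash
python3 -m crank '[[[-0.003,-0.0415,0],[0,0,0],1],[[-0.003,-0.0415,0],[0,0,0],1],[[0,0,-0.05],[0,0,0],0.5],[[0,0,-0.05],[0,0,0],0.2],[[0,0,-0.05],[0,0,0],0.2],[[0,0,-0.03],[0,0,0],0.2],[[0,0,0],[0,0,0],0.2],[[0,0,0],[0,0,0],0.2]]'
```

```text
clock: 10.5
tool_pos: [0.3998, -0.1989, 0.043]
orientation: [179.9, -0.0, -95.9]
force: [-0.2, -0.2, 1.3]
opening: 0.0532
gripper_force: 0.0
```

```bash
python3 -m crank '[[[-0.001,0,-0.014],[0,0,0],0.2],[[0,0,-0.013],[0,0,0],0.2],[[0,0,0],[0,0,0],-1],[[0,0,0],[0,0,0],-1],[[0,0,0],[0,0,0],-1],[[0,0,0],[0,0,0],-1],[[0,0,0],[0,0,0],-1],[[0,0,0.02],[0,0,0],-1],[[0,0,0.03],[0,0,0],-1],[[0,0,0],[0,0,0],-1],[[0,0,0],[0,0,0],-1]]'
```

```text
clock: 11.6
tool_pos: [0.3982, -0.1988, 0.0663]
orientation: [-179.9, 0.0, -96.0]
force: [-0.0, 0.7, -2.0]
opening: 0.0114
gripper_force: 30.0
```

```bash
python3 -m crank '[[[0,0,0.05],[0,0,0],-1],[[0,0,0.05],[0,0,-1],-1],[[0.03,0.01,0],[0,0,-2],-1],[[0.04,0.014,0],[0,0,-2],-1],[[0.04,0.014,0],[0,0,0],-1],[[0.04,0.014,0],[0,0,0],-1],[[0.04,0.014,0],[0,0,0],-1],[[0.03,0.01,0],[0,0,0],-1],[[0.016,0.006,0],[0,0,0],-1],[[0,0,0],[0,0,0],-1],[[0,0,0],[0,0,0],-1]]'; python3 - <<'E'
from plant import ctrl, imaging
import cv2,numpy as np
n="wrist"; m=imaging.camera_model(n); o=ctrl.get_obs(); im,d=imaging.snapshot(n); cv2.imwrite("pics/w5.png",im); np.savez("w5.npz",im=im,d=d,**m); print(o['tool_pos'],o['orientation'],o['opening'],o['force'])
E
```

```text
clock: 12.7
tool_pos: [0.633, -0.1167, 0.1636]
orientation: [179.8, -0.0, -101.0]
force: [-0.2, 0.1, -2.0]
opening: 0.0111
gripper_force: 30.0
[ 0.63299951 -0.11671009  0.16361746] [ 1.79789814e+02 -3.49435423e-02 -1.00966054e+02] 0.011143706456848349 [-0.21948926  0.12263404 -1.96204708]
```

View pics/w5.png

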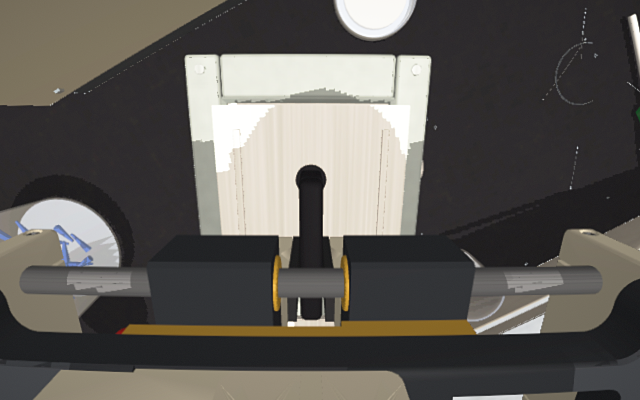

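The cover is held over the box. Its far corners are at (212,104) and (411,105), and the deck corners are at (185,56) and (432,56).

```bash
python3 - <<'E'
from h import *
s=load('w5.npz');X=cloud(s)
zc=np.median(X[115:150,270:350,2]); print('plate top z',zc)
c=onz(s,[(212,104),(411,105)],zc)[:,:2]; b=onz(s,[(185.5,56),(432,56)],.09)[:,:2]
for n,q,h in (('cover',c,.075),('box',b,.11)):
    e=q[0]-q[1]; a=np.arctan2(e[1],e[0]); print(n,q.round(4).tolist(),np.linalg.norm(e),np.degrees(a),'centre',q.mean(0)+h*np.array([-np.sin(a),np.cos(a)]))
E
```

```text
plate top z 0.13802121461974287
cover [[0.6714, -0.202], [0.5632, -0.1805]] 0.11031689902186557 -11.239444843617745 centre [ 0.63192521 -0.11768578]
box [[0.6946, -0.2398], [0.5306, -0.208]] 0.1670300506803354 -10.949227857273552 centre [ 0.63344953 -0.11589262]
```

```bash
python3 - <<'E'
from h import *
s=load('w5.npz');X=cloud(s)
k=np.zeros(X.shape[:2],bool);k[112:230,245:285]=1;k[112:230,335:375]=1
P=X[k&(X[...,2]>.12)&(X[...,2]<.17)]
A=np.c_[P[:,:2]-[.634,-.1175],np.ones(len(P))];w,*_=np.linalg.lstsq(A,P[:,2],rcond=None);print(w,np.std(A@w-P[:,2]))
for r in (115,160,205,230): print(r,np.median(X[r,245:285],0),np.median(X[r,335:375],0))
D=X[60:90,230:390].reshape(-1,3);print('deck z',np.median(D[:,2]))
print(X[185:230,305:315].reshape(-1,3)[::60])
E
```

```text
[-0.00153719  0.000626    0.13803924] 0.0006296779338253125
115 [ 0.64421036 -0.19052768  0.13795957] [ 0.59504642 -0.18099827  0.13789836]
160 [ 0.64980477 -0.16604365  0.13796675] [ 0.59895662 -0.156126    0.13821212]
205 [ 0.65600876 -0.13957394  0.13806062] [ 0.60310217 -0.12935246  0.13790617]
230 [ 0.65989868 -0.12390592  0.13788212] [ 0.60555183 -0.11349954  0.13814116]
deck z 0.08942993404382713
[[ 0.62785314 -0.15471168  0.17260789]
 [ 0.62843749 -0.1517809   0.17245796]
 [ 0.62903913 -0.14877371  0.17215397]
 [ 0.62956379 -0.1460724   0.1730908 ]
 [ 0.63018225 -0.14298535  0.17272846]
 [ 0.63070549 -0.14028815  0.17372478]
 [ 0.63135768 -0.13704868  0.17311454]
 [ 0.63197147 -0.13396399  0.1730943 ]]
```

```bash
python3 -m crank '[[[0.002,0.002,0],[0,0,0.2],-1],[[0,0,0],[0,0,0],-1],[[0,0,0],[0,0,0],-1],[[0,0,0],[0,0,0],-1]]'; python3 - <<'E'
from plant import ctrl, imaging
from h import *
m=imaging.camera_model("wrist"); im,d=imaging.snapshot("wrist"); s=dict(im=im,d=d,**m);np.savez('w6.npz',**s);X=cloud(s)
print(np.median(X[130:220,250:280,2]),np.median(X[185:230,305:315,2]),ctrl.get_obs()['tool_pos'])
s=load('w4.npz');X=cloud(s);print('bench pic: plate',np.median(X[60:110,270:290,2]),'bar',np.median(X[80:120,306:310,2]))
E
```

```text
clock: 13.15
tool_pos: [0.6358, -0.115, 0.1662]
orientation: [-180.0, 0.0, -100.8]
force: [0.3, -0.3, -2.7]
opening: 0.0116
gripper_force: 30.0
0.14070407413383923 0.17560381697375982 [ 0.6358305  -0.11500793  0.16616751]
bench pic: plate 0.004494522675987078 bar 0.039461319781453556
```

```bash
python3 -m crank '[[[-0.0005,-0.0008,-0.015],[0,0,0],-1],[[0,0,-0.01],[0,0,0],-1],[[0,0,-0.01],[0,0,0],-1],[[0,0,-0.005],[0,0,0],-1],[[0,0,0],[0,0,0],-1],[[0,0,0],[0,0,0],-1]]'; python3 - <<'E'
from plant import ctrl, imaging
from h import *
m=imaging.camera_model("wrist"); im,d=imaging.snapshot("wrist"); s=dict(im=im,d=d,**m);np.savez('w7.npz',**s);X=cloud(s)
print(np.median(X[150:220,240:270,2]),np.median(X[185:230,305:315,2]),ctrl.get_obs()['tool_pos'])
cv2.imwrite('pics/w7.png',im[30:240,160:460].repeat(2,0).repeat(2,1))
E
```

```text
clock: 13.8
tool_pos: [0.6357, -0.1158, 0.1261]
orientation: [-180.0, -0.0, -100.8]
force: [0.1, 0.5, -1.9]
opening: 0.0116
gripper_force: 30.0
0.1006514780015079 0.13552730338706687 [ 0.63587003 -0.11574068  0.12635141]
```

View pics/w7.png

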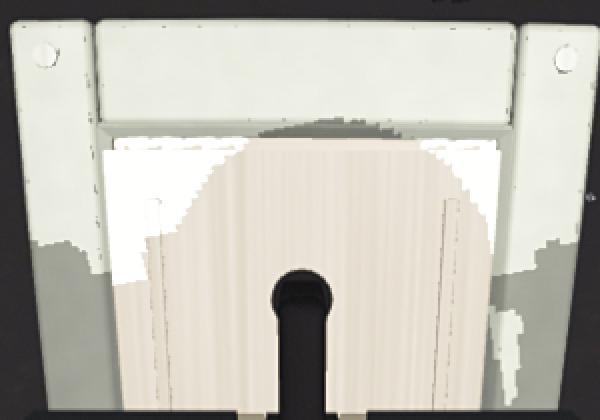

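The cover is just over the recess and the stud has entered the slot. The cover's far corners are at (103,150) and (501,150), and the recess's chamfer edges are at x≈96 and 514, y≈123.

```bash
python3 - <<'E'
from h import *
s=load('w7.npz')
f=lambda P,z: onz(s,np.array(P)/2.+[160-.25,30-.25],z)[:,:2]
def r(n,P,z,h):
    q=f(P,z);e=q[0]-q[1];a=np.arctan2(e[1],e[0]);print(n,np.linalg.norm(e).round(4),np.degrees(a).round(2),(q.mean(0)+h*np.array([-np.sin(a),np.cos(a)])).round(4))
r('cover',[(103,150),(501,150)],.1005,.075)
r('recess',[(96,123),(514,123)],.09,.0805)
r('box',[(10,25),(600,27)],.09,.11)
r('screws',[(45,55),(566,59)],.09,0)
E
```

```text
cover 0.1103 -10.76 [ 0.6349 -0.1166]
recess 0.1213 -10.75 [ 0.6336 -0.1187]
box 0.1664 -10.93 [ 0.6345 -0.1159]
screws 0.1482 -11.16 [ 0.615  -0.2156]
```

```bash
python3 -m crank '[[[-0.0008,-0.0005,-0.003],[0,0,-0.1],-1],[[0,0,-0.003],[0,0,0],-1],[[0,0,-0.003],[0,0,0],-1],[[0,0,-0.003],[0,0,0],-1],[[0,0,0],[0,0,0],-1],[[0,0,0],[0,0,0],-1]]'; python3 - <<'E'
from plant import ctrl, imaging
from h import *
m=imaging.camera_model("wrist"); im,d=imaging.snapshot("wrist"); s=dict(im=im,d=d,**m);np.savez('w8.npz',**s);X=cloud(s)
print('L/R plate',np.median(X[160:220,235:260,2]),np.median(X[160:220,355:375,2]),'front',np.median(X[120:140,280:340,2]),'deck',np.median(X[60:80,240:380,2]),'bar',np.median(X[190:230,306:314,2]),ctrl.get_obs()['tool_pos'],ctrl.get_obs()['force'])
E
```

```text
clock: 14.45
tool_pos: [0.635, -0.1163, 0.115]
orientation: [-179.9, -0.0, -100.8]
force: [-2.4, 1.8, 6.7]
opening: 0.0116
gripper_force: 30.0
L/R plate 0.08972158190543059 0.08957011789389585 front 0.08952109818895466 deck 0.08944672336186645 bar 0.12459004159886398 [ 0.63501418 -0.11629276  0.11504979] [-3.03434544  0.10922795  7.58601933]
```

The cover sits flush with the deck. I'll add some press margin.

```bash
python3 -m crank '[[[0,0,-0.002],[0,0,0],-1],[[0,0,-0.001],[0,0,0],-1],[[0,0,0],[0,0,0],-1],[[0,0,0],[0,0,0],-1],[[0,0,0],[0,0,0],-1]]'
```

```text
clock: 15.0
tool_pos: [0.6351, -0.1163, 0.1149]
orientation: [-179.8, -0.0, -100.8]
force: [-9.8, 4.8, 25.7]
opening: 0.0116
gripper_force: 30.0
```

```bash
python3 -m crank '[[[0,0,0],[0,0,0],-1],[[0,0,0],[0,0,0],-1],[[0,0,0],[0,0,0],-1],[[0,0,0],[0,0,0],-1]]'; python3 - <<'E'
from plant import imaging, close_job
from h import *
m=imaging.camera_model("wrist"); im,d=imaging.snapshot("wrist"); s=dict(im=im,d=d,**m);X=cloud(s)
v=[np.median(X[160:220,235:260,2]),np.median(X[160:220,355:375,2]),np.median(X[120:140,280:340,2])];print(v)
if max(v)<.0908: print(close_job())
E
```

```text
clock: 15.4
tool_pos: [0.6351, -0.1163, 0.1149]
orientation: [-179.8, -0.0, -100.8]
force: [-10.3, 4.6, 25.4]
opening: 0.0119
gripper_force: 30.0
[np.float64(0.0897585605313474), np.float64(0.08945489596682647), np.float64(0.08943558384860728)]
the job is handed in; nothing more can be done
None
```

The job is handed in at 15.4 s: the clamp lever is down, the stud is in line with the index lines, and the cover sits flush over it, still gripped and pressed with about 25 N; I did not see the judge's verdict, the button travel could only be inferred from the flush cover, and the bystanders' positions were not re-measured.

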